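# Lock away the heavy tin

## Robot

A 6-joint arm with a two-finger parallel gripper is mounted at the origin on the work surface. World frame = base frame: x ahead of the robot, y to its left, z up, the work surface at z = 0. Lengths are in m, angles in rad, forces in N, time in s.
With the tool pointing down it reaches from about 0.3 to 0.875 m from the base axis. Payload 6.4 kg.
Tool frame: the origin (TCP) lies midway between the tips of the shut fingers; the grasp point (between the pads) lies 19 mm behind it; z points along the fingers, y is the line along which they close (so a half turn about z gives the same grasp; the last joint's range is limited). The gripper opens to 85 mm and grips with 20 to 120 N. Pads are 22 mm wide; open, the fingers measure 114 mm over their backs; the gripper's body (76 mm by 85 mm) begins 54 mm behind the grasp point. The pads swing forward as they close: fully open they stand 13 mm farther back than shut.
Start: joints at [0.909, 0.181, 1.607, -0, 1.354, -0.206], TCP at [0.253, 0.516, 0.231] pointing down, gripper open.
Joint ranges: [-2.99, 2.99], [-0.89, 2.07], [0.3, 2.58], [-1.14, 4.28], [0, 2.63], [-3.12, 3.12]. Speed limits (rad/s): [2.57, 2.57, 3.01, 3.14, 3.14, 3.14].

## Interface

Orientations are given as a unit quaternion [w, x, y, z].
In Python, from bench import get_obs, camera, hand_in gives the robot as it stands.
- The arm moves only by the tool carry_out, never from a script. Its argument "plan" is a list that holds one entry, the list of rows, each a list of 7 numbers: the shift along the world's x, y, z in m, then the turn, a rotation vector about the world's x, y, z in rad, then the opening, from 0 (shut) to 1 (fully open). In form: [[[x, y, z, rx, ry, rz, hand], ...]]. A call has exactly 5 rows; each row is the pose to reach, as a shift and turn from the pose commanded when the call began; what a row does not reach only later rows make up. A row lasts 1/12 s, in which the tool goes at most 41.7 mm and 7.16 degrees, less where a joint would pass 70% of its speed; a pose out of reach is approached as far as the arm can. A call with a gripper value outside its range is refused whole. The fingers move at their own pace and stop on an object; the grip force is fixed at half the most. Time passes only in rows, so rows that repeat a pose let the fingers close, or fill a call up. It gives the time, the measured TCP pose, the force, the opening and the grip force at its end, in the units of the state.
- get_obs(): the state, without advancing time (a new reading comes with each control period).
- camera(name): name is "scene" or "side" or "wrist"; returns a dict with "pixels" (384x512x3 uint8, red, green, blue), "z_map" (384x512 float32, m along the optical axis (not along the pixel's ray), 0 where there is no reading), "camera_matrix" (3x3 intrinsics, pixels), "cam_to_world" (4x4, takes a point from camera to world coordinates). Camera axes: x right, y up, looking along -z (the intrinsics and any distortion apply to the point x, -y, -z); pixel columns grow to the right and rows downward; lengths in m; the calibration is good to about 2 mm. The wrist camera is an equidistant fisheye: a pixel r from the principal point sees the ray r / f radians off the axis. A picture is of the moment at which its call begins.
- hand_in(): hands the job in; it is judged then, once.
The state is a dict: "time_s": time; "q": joint angles; "dq": joint speeds; "joint_efforts": joint torques, N m; "eef_pos": TCP position; "eef_rot": TCP orientation; "wrist_force": force on the tool from outside, world axes, zero at the start; "torque": the same for the moment, N m; "opening": opening from 0.0 (shut) to 1.0 (fully open); "grasp_force": force on a finger pad.
Only numpy, scipy, OpenCV 4.12 (cv2) and the standard library are available. Lean on these libraries where they do the work, as an engineer would, in place of code of your own. Each camera call takes 0.05 s, during which the arm holds its last target. There are 200 camera calls.

## Task

Of the three identical closed tins, only one still has the solid steel block in it; the other two are nearly empty. Find the heavy one by its weight, set it down gently in the bay of the bench rack, then slide the rack's bolt across over its lid, fully home into the keeper. Leave the two light tins standing upright on the bench, drop none of them, and do not disturb the other things.

Things in the scene. Friction and masses are not known exactly. Their poses are not given: they have to be found in the camera images.
- tin_a: closed aluminium tin, 100 (its x) x 56 (its y) x 60 mm high, flat lid, dark seam 45 mm up; origin at the centre of its underside, z up. Looks like the other two; any of the three may be the heavy one: 500 to 750 g in all, light tins 130 to 220 g. Starts standing on the bench, its x within 0.5 rad of world x
- tin_b: closed aluminium tin, 100 (its x) x 56 (its y) x 60 mm high, flat lid, dark seam 45 mm up; origin at the centre of its underside, z up. Looks like the other two; any of the three may be the heavy one: 500 to 750 g in all, light tins 130 to 220 g. Starts standing on the bench, its x within 0.5 rad of world x
- tin_c: closed aluminium tin, 100 (its x) x 56 (its y) x 60 mm high, flat lid, dark seam 45 mm up; origin at the centre of its underside, z up. Looks like the other two; any of the three may be the heavy one: 500 to 750 g in all, light tins 130 to 220 g. Starts standing on the bench, its x within 0.5 rad of world x
- rack: dark steel rack fixed to the bench; origin at bench level under the centre of its bay, the open-topped tray. The bolt runs along rack +y at rack x = 38 mm, centre line 76 mm up (4 mm of room over a seated tin). Its saddle (y -66 to -50 mm) is 24 mm wide, 87 mm high; behind that a ledge 20 mm wide, 69 mm high carries the bolt to y -206 mm
- bay (a point): centre of the bay's floor, 6 mm above the rack's origin, same axes. The bay is 116 mm (x) by 72 mm (y) inside, with lips 5 mm thick up to 20 mm above the bench: a tin goes in with its 100 mm side along rack x and has 8 mm of play each side
- bolt_knob (a point): middle of the bolt's upright black round grip, 18 mm in diameter, its top at 126 mm above the bench, its lower end at 92 mm (this point is at 112 mm). At joint 0 it is at rack (38, -195) mm; it moves with the bolt
- keeper (a point): centre of the opening of the keeper, the bracket beyond the bay which the end of the bolt enters; at rack (38, 58, 76) mm. The keeper is 24 mm wide (x), 20 mm long (y), 87 mm high
- bolt (a joint): slide of the steel bolt (rod 12 mm thick) along rack +y, in m: 0 fully drawn, 0.118 fully home in the keeper at its stop; the tip is at rack y = -58 mm + this value. Starts drawn, 0 to 0.015. Friction about 2 N
- mandrel_jar: bystander: glass jar 72 mm across, 95 mm high, with thin steel mandrels standing up to about 200 mm; origin at the centre of its underside
- bead_bowl: bystander: white bowl of beads 100 mm across, 35 mm high; origin at the centre of its underside
- paddle: bystander: shaping paddle, black 80 x 45 mm blade 10 mm thick and wooden handle 16 mm thick, 190 mm long along its x (handle to -x); origin near the middle, at bench level
Things that resemble listed ones, but are neither listed nor needed, are in the scene too. What is shaped like the tin_a but orange or yellow is not meant.

How it is judged:
By the outcome, as a careful person would: the job done as asked, in the order asked, and still so for the second after the job is handed in, with the robot touching nothing.
It also fails if it takes over 72 s, if anything falls off the work surface, if the arm or the gripper's body presses on something with over 40 N, if the wrist force passes 120 N, or if a joint passes its speed limit or range.

## Working session

There is one attempt and no reset: what is moved stays moved. The work goes in short steps, Python scripts to look and compute and a tool call to move; the robot and the scene stay as the last step left them, time stands still between calls to the robot, and variables do not carry over. Pictures are saved under pics/ and viewed, at most 11 in all, crops included, and the job is handed in when it is done.

Besides the shell and the picture viewer there is one more tool, called after "Request:" by a JSON object that holds its "method" and its "body". carry_out: Moves the arm, as the interface text tells. Its arguments: {"type":"object","properties":{"plan":{"type":"array","items":{"type":"array","items":{"type":"array","items":{"type":"number"}}}}},"required":["plan"]}

```bash
mkdir -p pics; cat > h.py <<'E'
import numpy as np, cv2
from bench import get_obs, camera
def pts(c):
    """world xyz for each pixel of a pinhole camera, from the depth map"""
    K=c["camera_matrix"];T=c["cam_to_world"];z=c["z_map"]
    v,u=np.mgrid[:z.shape[0],:z.shape[1]]
    P=np.stack([(u-K[0,2])/K[0,0]*z,-(v-K[1,2])/K[1,1]*z,-z],-1)
    W=P@T[:3,:3].T+T[:3,3]; W[z<=0]=np.nan
    return W
def save(n,im): cv2.imwrite(f"pics/{n}.png",im[...,::-1])
E
python3 - <<'E'
from h import *
import pickle
d={n:camera(n) for n in("scene","side")}
pickle.dump(d,open("d.pkl","wb"))
for n in d: save(n,d[n]["pixels"]); print(n,d[n]["cam_to_world"].round(3).tolist(),d[n]["camera_matrix"].tolist())
o=get_obs();print({k:np.round(v,3).tolist() for k,v in o.items()})
E
```

```text
scene [[0.637, -0.547, 0.543, 1.2], [0.771, 0.454, -0.447, -0.547], [-0.002, 0.703, 0.711, 0.964], [0.0, 0.0, 0.0, 1.0]] [[356.08027291442136, 0.0, 252.5203369887288], [0.0, 356.08027291442136, 190.54273561958283], [0.0, 0.0, 1.0]]
side [[0.809, 0.293, -0.509, -0.254], [-0.587, 0.415, -0.695, -1.124], [0.008, 0.861, 0.508, 0.895], [0.0, 0.0, 0.0, 1.0]] [[469.43698905112467, 0.0, 260.37289767147917], [0.0, 469.43698905112467, 191.82404137322868], [0.0, 0.0, 1.0]]
{'time_s': 0.1, 'q': [0.909, 0.181, 1.608, -0.0, 1.354, -0.206], 'dq': [-0.001, 0.0, -0.002, -0.001, -0.001, 0.001], 'joint_efforts': [0.001, -44.588, -35.224, -0.0, 0.004, -0.0], 'eef_pos': [0.253, 0.516, 0.23], 'eef_rot': [-0.0, 0.226, 0.974, -0.001], 'wrist_force': [0.498, 0.652, -0.371], 'torque': [0.031, -0.037, -0.009], 'grasp_force': 0.0, 'opening': 1.0}
```

View pics/scene.png

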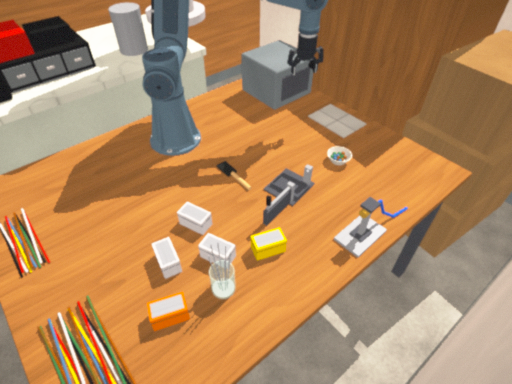

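View pics/side.png

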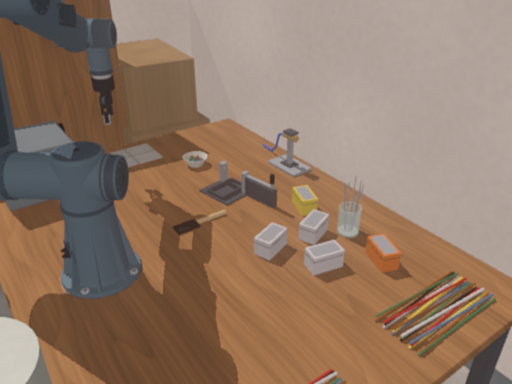

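The two pictures show three silver tins, at scene pixels (194,218), (166,257) and (216,248). The lookalikes are the yellow one at (268,243) and the orange one at (168,312), which I reject by colour. The rack is at (288,188) with its black knob at about (267,200). The jar at (222,280) is close to the tin at (216,248).

```bash
python3 - <<'E'
from h import *
import pickle
d=pickle.load(open("d.pkl","rb"))
for n in d:
    c=d[n];W=pts(c);hsv=cv2.cvtColor(c["pixels"],cv2.COLOR_RGB2HSV)
    m=((np.abs(W[...,2]-.06)<.006)&(hsv[...,1]<60)&(W[...,0]>.15)&(W[...,0]<1)&(abs(W[...,1])<.6)).astype(np.uint8)
    k,l,s,_=cv2.connectedComponentsWithStats(m)
    for i in range(1,k):
        if s[i,4]>60:
            p=W[l==i]; r=cv2.minAreaRect((p[:,:2]*1000).astype(np.float32))
            print(n,s[i].tolist(),p.mean(0).round(4),np.round(r[0],1),np.round(r[1],1),round(r[2],1))
    # dark rack pixels
    m=(W[...,2]>.01)&(W[...,2]<.14)&(hsv[...,2]<130)&(hsv[...,1]<90)&(W[...,0]>.35)&(W[...,0]<.9)&(W[...,1]>-.2)&(W[...,1]<.4)
    p=W[m];
    k,l,s,ce=cv2.connectedComponentsWithStats(m.astype(np.uint8))
    for i in range(1,k):
        if s[i,4]>40: print("dark",n,s[i].tolist(),W[l==i].min(0).round(3),W[l==i].max(0).round(3))
# top-down map 1mm/px of the rack and tins: x up, y left
H=np.zeros((560,760,3),np.uint8); Z=np.full((560,760),-1.)
for n in d:
    W=pts(d[n]).reshape(-1,3);C=d[n]["pixels"].reshape(-1,3)
    u=(380-(W[:,1]-0.0)*1000);v=(900-W[:,0]*1000)
    ok=(u>=0)&(u<758)&(v>=0)&(v<558)&(W[:,2]<.25)
    for a,b,z,q in zip(u[ok].astype(int),v[ok].astype(int),W[ok,2],C[ok]):
        if z>Z[b,a]-.004: Z[b:b+2,a:a+2]=z;H[b:b+2,a:a+2]=q
save("top",H)
E
```

```text
scene [264, 188, 31, 28, 73] [0.6144 0.0532 0.0599] [614.6  63.2] [ 15.5 158.7] 6.5
scene [177, 202, 34, 23, 408] [ 0.4657 -0.1983  0.0608] [ 463.3 -196.7] [101.6  60.3] 20.8
scene [255, 230, 28, 16, 264] [ 0.7038 -0.0749  0.0615] [703.4 -74.8] [83.9 40.5] 70.8
scene [199, 233, 36, 27, 469] [ 0.6221 -0.2178  0.0608] [ 621.4 -217.5] [101.8  58.3] 22.5
scene [152, 237, 27, 32, 520] [ 0.5447 -0.3536  0.0608] [ 542.2 -352.6] [ 56.1 104.2] 78.1
scene [150, 295, 34, 22, 421] [ 0.6992 -0.4377  0.0611] [ 698.9 -437.5] [83.8 42.2] 70.2
dark scene [270, 172, 40, 27, 216] [0.477 0.126 0.01 ] [0.611 0.237 0.034]
dark scene [264, 189, 29, 35, 359] [ 0.597 -0.018  0.01 ] [0.631 0.134 0.075]
dark scene [350, 228, 21, 14, 139] [0.839 0.169 0.011] [0.884 0.231 0.033]
side [242, 178, 34, 18, 105] [0.5988 0.0512 0.06  ] [599.7  56.6] [ 16.9 159.2] 10.7
side [296, 186, 18, 13, 131] [ 0.7047 -0.0777  0.062 ] [705.4 -77.7] [85.6 39.2] 68.9
side [299, 210, 30, 21, 350] [ 0.6186 -0.2235  0.0613] [ 624.1 -218.5] [110.5  58.6] 24.7
side [339, 217, 21, 8, 68] [ 0.7061 -0.2927  0.0605] [ 709.2 -289.3] [25.7 63.9] 44.7
side [254, 222, 33, 24, 410] [ 0.4605 -0.2033  0.0609] [ 464.3 -199.5] [107.2  60.1] 19.7
side [372, 235, 25, 19, 227] [ 0.7    -0.441   0.0621] [ 700.3 -439.2] [84. 42.] 70.2
side [305, 240, 40, 21, 488] [ 0.5395 -0.3573  0.061 ] [ 543.5 -355.9] [ 63.5 103.8] 78.7
dark side [281, 139, 25, 33, 218] [0.834 0.117 0.01 ] [0.888 0.232 0.128]
dark side [206, 164, 71, 42, 973] [ 0.471 -0.024  0.01 ] [0.63  0.251 0.128]
```

View pics/top.png

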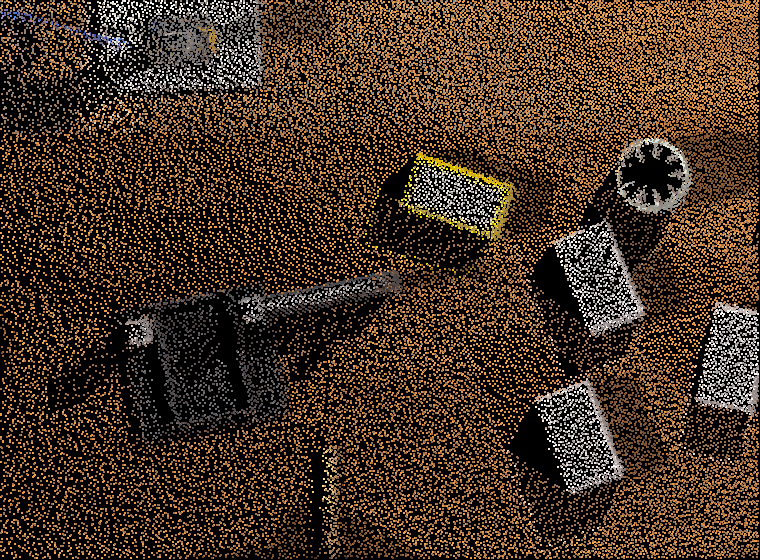

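Top view: the tins are at map pixels (578,437), (600,278) and (735,356). The rack tray is at (205,365), its keeper at (140,330), and the ledge runs to (400,280). Next I'll measure the rack more precisely and check the tins in a close crop.

```bash
python3 - <<'E'
from h import *
import pickle
d=pickle.load(open("d.pkl","rb"))
ax=np.array([-.19,.98])
for n in d:
    W=pts(d[n]);p=W.reshape(-1,3)
    b=(p[:,0]>.45)&(p[:,0]<.66)&(p[:,1]>-.07)&(p[:,1]<.27)
    for lo,hi,nm in((.083,.091,"top87"),(.064,.074,"ledge"),(.078,.084,"rod"),(.122,.13,"knob"),(.095,.121,"knobside"),(.016,.023,"lip"),(.003,.009,"floor")):
        q=p[b&(p[:,2]>lo)&(p[:,2]<hi)]
        if len(q)<2: continue
        if nm=="top87":
            for s in(q[q[:,1]>.15],q[q[:,1]<=.15]):
                if len(s): print(n,nm,len(s),s.mean(0).round(4),s.min(0).round(3),s.max(0).round(3))
        else:
            r=cv2.minAreaRect((q[:,:2]*1000).astype(np.float32))
            print(n,nm,len(q),q.mean(0).round(4),np.round(r[0],1),np.round(r[1],1),round(r[2],1))
a=d["scene"]["pixels"][150:330,140:320];b=d["side"]["pixels"][150:280,180:360]
save("crop",np.hstack([cv2.resize(a,(400,400)),cv2.resize(b,(400,400))]))
E
```

```text
scene top87 27 [0.5667 0.2424 0.087 ] [0.553 0.231 0.084] [0.579 0.255 0.09 ]
scene top87 55 [0.5989 0.0893 0.086 ] [ 0.578 -0.007  0.083] [0.622 0.139 0.091]
scene ledge 135 [0.604  0.0833 0.0687] [592.9 116.5] [ 23.9 272. ] 11.4
scene rod 89 [0.6019 0.079  0.0811] [592.6 121.1] [ 21.6 264. ] 10.3
scene knob 20 [ 0.6174 -0.0009  0.1265] [ 6.172e+02 -3.000e-01] [15.5 12.9] 9.3
scene knobside 28 [ 0.6203 -0.0041  0.1093] [620.4  -2.2] [16.6  7.8] 53.2
scene lip 183 [0.5568 0.1552 0.0195] [530.4 110. ] [167.8 271.9] 6.2
scene floor 740 [0.5457 0.1305 0.0054] [555.3 100.1] [208.5 339.2] 0.7
side top87 24 [0.5674 0.2401 0.087 ] [0.553 0.229 0.084] [0.585 0.253 0.089]
side top87 44 [0.5986 0.0815 0.0859] [ 0.58  -0.005  0.083] [0.623 0.139 0.09 ]
side ledge 141 [0.5953 0.0854 0.0692] [591.8 114.2] [ 28.3 275.4] 9.8
side rod 83 [0.5968 0.0922 0.081 ] [590.4 123.9] [ 28.1 273. ] 11.0
side knob 14 [ 0.6159 -0.0052  0.127 ] [614.9  -5.6] [14. 14.] 50.2
side knobside 34 [ 0.6145 -0.0065  0.1085] [616.5  -4.2] [15.8 14.2] 51.6
side lip 209 [0.5555 0.1381 0.0194] [532.4 108.7] [163.7 276.4] 4.9
side floor 732 [0.5366 0.112  0.0054] [554.4  99.8] [338.7 208.7] 90.0
```

View pics/crop.png

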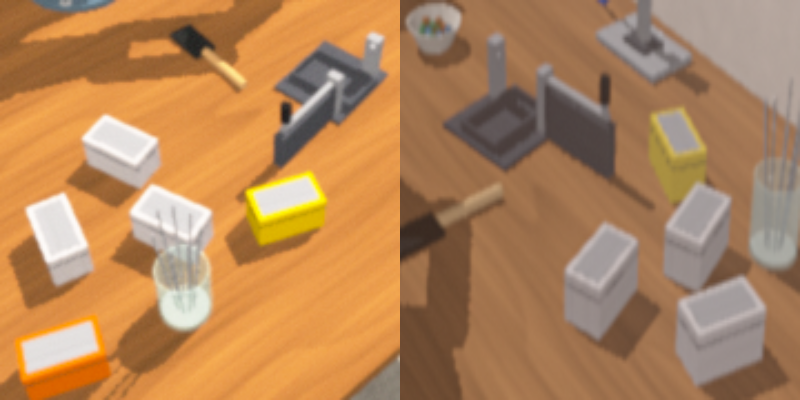

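The crop confirms three silver tins: A at left pane (122,150), C at (60,238) and B at (172,220). The decoys are clearly yellow and orange. From the fit, the rack origin is about (0.543, 0.167) with yaw about 0.195 rad. I'll start moving toward tin A.

Request:
{"method": "carry_out", "body": {"plan": [[[0.0106, -0.0357, 0, 0, 0, -0.1166, 1], [0.0211, -0.0714, 0, 0, 0, -0.2332, 1], [0.0317, -0.1071, 0, 0, 0, -0.3498, 1], [0.0422, -0.1428, 0, 0, 0, -0.4664, 1], [0.0528, -0.1785, 0, 0, 0, -0.583, 1]]]}}

```text
time_s: 0.52
eef_pos: [0.3056, 0.3362, 0.2308]
eef_rot: [-0.0, 0.499, 0.867, -0.0]
wrist_force: [1.2, -0.5, -0.2]
opening: 1.002
grasp_force: 0.0
```

Request:
{"method": "carry_out", "body": {"plan": [[[0.0106, -0.0357, 0, 0, 0, -0.1166, 1], [0.0211, -0.0714, 0, 0, 0, -0.2332, 1], [0.0317, -0.1071, 0, 0, 0, -0.3498, 1], [0.0422, -0.1428, 0, 0, 0, -0.4664, 1], [0.0528, -0.1785, 0, 0, 0, -0.583, 1]]]}}

```text
time_s: 0.93
eef_pos: [0.3585, 0.1577, 0.2312]
eef_rot: [0.0, 0.727, 0.687, 0.0]
wrist_force: [0.3, 0.7, 0.4]
opening: 1.008
grasp_force: 0.0
```

Chained calls run in order, so I'll continue to above A.

Request:
{"method": "carry_out", "body": {"plan": [[[0.0106, -0.0357, 0, 0, 0, -0.1166, 1], [0.0211, -0.0714, 0, 0, 0, -0.2332, 1], [0.0317, -0.1071, 0, 0, 0, -0.3498, 1], [0.0422, -0.1428, 0, 0, 0, -0.4664, 1], [0.0528, -0.1785, 0, 0, 0, -0.583, 1]]]}}

```text
time_s: 1.35
eef_pos: [0.4114, -0.021, 0.2312]
eef_rot: [0.0, 0.894, 0.449, 0.0]
wrist_force: [0.7, 0.5, 0.3]
opening: 1.0
grasp_force: 0.0
```

Request:
{"method": "carry_out", "body": {"plan": [[[0.0106, -0.0357, 0, 0, 0, -0.1166, 1], [0.0211, -0.0714, 0, 0, 0, -0.2332, 1], [0.0317, -0.1071, 0, 0, 0, -0.3498, 1], [0.0422, -0.1428, 0, 0, 0, -0.4664, 1], [0.0525, -0.1785, 0, 0, 0, -0.583, 1]]]}}

```text
time_s: 1.77
eef_pos: [0.4639, -0.1995, 0.2309]
eef_rot: [-0.0, 0.985, 0.173, -0.0]
wrist_force: [1.1, 0.4, -0.6]
opening: 0.999
grasp_force: 0.0
```

Request:
{"method": "carry_out", "body": {"plan": [[[0, 0, -0.025, 0, 0, 0, 1], [0, 0, -0.05, 0, 0, 0, 1], [0, 0, -0.075, 0, 0, 0, 1], [0, 0, -0.09, 0, 0, 0, 1], [0, 0, -0.1, 0, 0, 0, 1]]]}}

```text
time_s: 2.18
eef_pos: [0.4626, -0.1968, 0.1287]
eef_rot: [-0.002, 0.984, 0.176, -0.001]
wrist_force: [-0.1, 0.4, 1.0]
opening: 0.996
grasp_force: 0.0
```

```bash
python3 - <<'E'
from h import *
c=camera("wrist");save("w1",c["pixels"]);o=get_obs()
print(c["camera_matrix"].round(1).tolist(),c["cam_to_world"].round(3).tolist(),o["eef_pos"],o["eef_rot"],o["q"])
E
```

```text
[[297.3, 0.0, 256.2], [0.0, 297.3, 189.7], [0.0, 0.0, 1.0]] [[0.346, 0.887, 0.306, 0.543], [-0.938, 0.328, 0.11, -0.169], [-0.003, -0.326, 0.946, 0.271], [0.0, 0.0, 0.0, 1.0]] [ 0.46210095 -0.19645248  0.12769991] [-0.00202403  0.98441496  0.17583931 -0.00190493] [-6.38789829e-01  1.45452339e-01  1.87440513e+00  9.44557676e-07
  1.12729413e+00  5.78488116e-01]
```

View pics/w1.png

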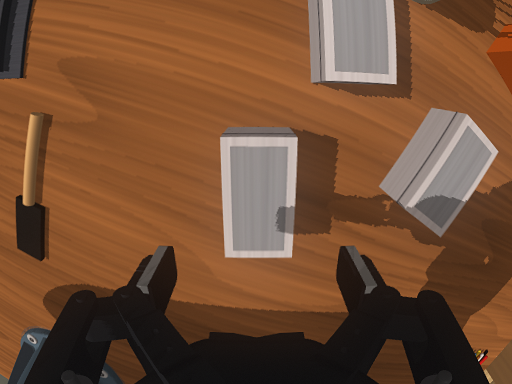

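Wrist view: tin A is centred at (258,195), between the fingers at (160,270) and (357,270), and aligned with them. I'll descend, grip and lift 20 mm to weigh it.

Request:
{"method": "carry_out", "body": {"plan": [[[0, 0, -0.025, 0, 0, 0, 1], [0, 0, -0.05, 0, 0, 0, 1], [0, 0, -0.075, 0, 0, 0, 1], [0, 0, -0.1, 0, 0, 0, 1], [0, 0, -0.11, 0, 0, 0, 1]]]}}

```text
time_s: 2.65
eef_pos: [0.4628, -0.1967, 0.0192]
eef_rot: [-0.001, 0.984, 0.176, -0.001]
wrist_force: [0.3, 0.4, 0.6]
opening: 1.001
grasp_force: 0.0
```

Request:
{"method": "carry_out", "body": {"plan": [[[0, 0, 0, 0, 0, 0, 0.8], [0, 0, 0, 0, 0, 0, 0.5], [0, 0, 0, 0, 0, 0, 0.5], [0, 0, 0, 0, 0, 0, 0.5], [0, 0, 0, 0, 0, 0, 0.5]]]}}

```text
time_s: 3.07
eef_pos: [0.4652, -0.1985, 0.023]
eef_rot: [0.001, 0.984, 0.176, 0.001]
wrist_force: [0.1, -0.2, 4.5]
opening: 0.646
grasp_force: 64.9
```

Request:
{"method": "carry_out", "body": {"plan": [[[0, 0, 0, 0, 0, 0, 0.5], [0, 0, 0, 0, 0, 0, 0.5], [0, 0, 0, 0, 0, 0, 0.5], [0, 0, 0, 0, 0, 0, 0.5], [0, 0, 0, 0, 0, 0, 0.5]]]}}

```text
time_s: 3.48
eef_pos: [0.4652, -0.1985, 0.023]
eef_rot: [0.001, 0.984, 0.176, 0.001]
wrist_force: [-2.0, -0.5, 6.9]
opening: 0.646
grasp_force: 65.1
```

Request:
{"method": "carry_out", "body": {"plan": [[[0, 0, 0.004, 0, 0, 0, 0.5], [0, 0, 0.01, 0, 0, 0, 0.5], [0, 0, 0.016, 0, 0, 0, 0.5], [0, 0, 0.02, 0, 0, 0, 0.5], [0, 0, 0.02, 0, 0, 0, 0.5]]]}}

```text
time_s: 3.9
eef_pos: [0.4647, -0.1981, 0.0425]
eef_rot: [0.001, 0.984, 0.176, 0.001]
wrist_force: [0.2, -0.6, -1.2]
opening: 0.648
grasp_force: 64.2
```

Request:
{"method": "carry_out", "body": {"plan": [[[0, 0, 0, 0, 0, 0, 0.5], [0, 0, 0, 0, 0, 0, 0.5], [0, 0, 0, 0, 0, 0, 0.5], [0, 0, 0, 0, 0, 0, 0.5], [0, 0, 0, 0, 0, 0, 0.5]]]}}

```text
time_s: 4.32
eef_pos: [0.4638, -0.1975, 0.041]
eef_rot: [-0.0, 0.984, 0.176, -0.0]
wrist_force: [-1.0, -0.1, -1.9]
opening: 0.647
grasp_force: 64.2
```

```bash
python3 - <<'E'
from h import *
for i in range(3):
    o=get_obs();print(o["wrist_force"],o["torque"],o["eef_pos"],o["joint_efforts"])
    camera("side") # lets time pass for a new reading
E
```

```text
[-1.03738465 -0.08474009 -1.85669209] [ 0.02225144 -0.08847259  0.05499589] [ 0.46379914 -0.19753411  0.0409909 ] [ 3.49234440e-03 -4.22831655e+01 -2.71250206e+01 -9.95844093e-04
  4.95734523e-03  1.93518289e-06]
[-0.98623483 -0.27735791 -1.53661797] [ 0.01748937 -0.01042272  0.04238588] [ 0.46385605 -0.19759718  0.04105261] [ 2.76989529e-03 -4.22573876e+01 -2.71178627e+01 -9.64204373e-04
  4.85594253e-03  7.72021679e-06]
[-0.02620869 -0.45058376 -0.87267633] [-0.01339765 -0.05848386 -0.00335788] [ 0.46388246 -0.19759585  0.04110688] [ 1.21440626e-03 -4.22416377e+01 -2.71161819e+01 -9.73772512e-04
  4.58312075e-03  7.82571874e-06]
```

A weighs about 1.5 N, so it is light. I'll set it down, release it and move to C.

Request:
{"method": "carry_out", "body": {"plan": [[[0, 0, -0.006, 0, 0, 0, 0.5], [0, 0, -0.012, 0, 0, 0, 0.5], [0, 0, -0.017, 0, 0, 0, 0.5], [0, 0, -0.0195, 0, 0, 0, 0.5], [0, 0, -0.0195, 0, 0, 0, 0.5]]]}}

```text
time_s: 4.88
eef_pos: [0.4636, -0.1975, 0.0228]
eef_rot: [-0.001, 0.984, 0.176, -0.001]
wrist_force: [-8.8, 4.7, 18.8]
opening: 0.649
grasp_force: 66.8
```

Request:
{"method": "carry_out", "body": {"plan": [[[0, 0, 0, 0, 0, 0, 0.7], [0, 0, 0, 0, 0, 0, 0.8], [0, 0, 0, 0, 0, 0, 1], [0, 0, 0, 0, 0, 0, 1], [0, 0, 0.005, 0, 0, 0, 1]]]}}

```text
time_s: 5.3
eef_pos: [0.4632, -0.1971, 0.0258]
eef_rot: [-0.001, 0.984, 0.176, -0.001]
wrist_force: [0.1, 0.5, 0.4]
opening: 1.002
grasp_force: 0.0
```

Request:
{"method": "carry_out", "body": {"plan": [[[0, 0, 0.02, 0, 0, 0, 1], [0, 0, 0.05, 0, 0, 0, 1], [0, 0, 0.08, 0, 0, 0, 1], [0, 0, 0.105, 0, 0, 0, 1], [0, 0, 0.115, 0, 0, 0, 1]]]}}

```text
time_s: 5.72
eef_pos: [0.4658, -0.1989, 0.1459]
eef_rot: [0.002, 0.984, 0.176, 0.002]
wrist_force: [0.6, -0.6, -0.1]
opening: 0.997
grasp_force: 0.0
```

Request:
{"method": "carry_out", "body": {"plan": [[[0.016, -0.031, 0, 0, 0, -0.112, 1], [0.032, -0.062, 0, 0, 0, -0.224, 1], [0.047, -0.094, 0, 0, 0, -0.336, 1], [0.063, -0.125, 0, 0, 0, -0.448, 1], [0.079, -0.156, 0, 0, 0, -0.559, 1]]]}}

```text
time_s: 6.13
eef_pos: [0.5432, -0.3549, 0.1408]
eef_rot: [-0.0, 0.994, -0.105, -0.0]
wrist_force: [0.3, 0.6, -0.3]
opening: 0.998
grasp_force: 0.0
```

Request:
{"method": "carry_out", "body": {"plan": [[[0, 0, 0, 0, 0, 0, 1], [0, 0, -0.02, 0, 0, 0, 1], [0, 0, -0.03, 0, 0, 0, 1], [0, 0, -0.03, 0, 0, 0, 1], [0, 0, -0.03, 0, 0, 0, 1]]]}}

```text
time_s: 6.55
eef_pos: [0.542, -0.3524, 0.1103]
eef_rot: [-0.001, 0.995, -0.102, -0.001]
wrist_force: [-0.0, -0.1, 0.2]
opening: 0.999
grasp_force: 0.0
```

```bash
python3 - <<'E'
from h import *
c=camera("wrist");save("w2",c["pixels"]);print(get_obs()["eef_pos"])
c=camera("side");W=pts(c);m=(abs(W[...,2]-.06)<.006)&(abs(W[...,0]-.47)<.06)&(abs(W[...,1]+.2)<.07);print(m.sum(),W[m].mean(0))
E
```

```text
[ 0.54273558 -0.35300392  0.11154424]
404 [ 0.46103149 -0.20322807  0.06105761]
```

View pics/w2.png

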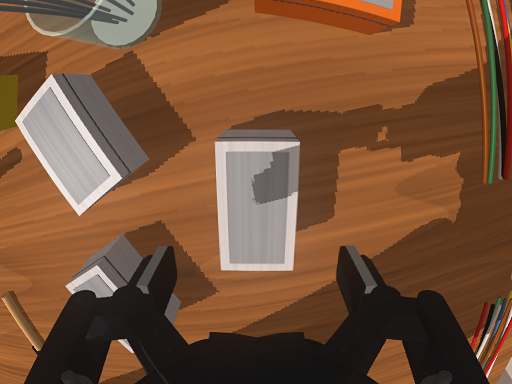

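C is centred at (256,200) between the fingers, and A and B are clear of them. I'll weigh C.

Request:
{"method": "carry_out", "body": {"plan": [[[0, 0, -0.025, 0, 0, 0, 1], [0, 0, -0.05, 0, 0, 0, 1], [0, 0, -0.075, 0, 0, 0, 1], [0, 0, -0.0875, 0, 0, 0, 1], [0, 0, -0.0895, 0, 0, 0, 1]]]}}

```text
time_s: 7.07
eef_pos: [0.5417, -0.3522, 0.02]
eef_rot: [-0.001, 0.995, -0.102, -0.002]
wrist_force: [-0.7, 1.2, -0.2]
opening: 1.0
grasp_force: 0.0
```

Request:
{"method": "carry_out", "body": {"plan": [[[0, 0, 0, 0, 0, 0, 0.8], [0, 0, 0, 0, 0, 0, 0.5], [0, 0, 0, 0, 0, 0, 0.5], [0, 0, 0, 0, 0, 0, 0.5], [0, 0, 0, 0, 0, 0, 0.5]]]}}

```text
time_s: 7.48
eef_pos: [0.5444, -0.3549, 0.0247]
eef_rot: [0.001, 0.995, -0.102, 0.002]
wrist_force: [-0.0, 0.2, 6.8]
opening: 0.643
grasp_force: 65.1
```

Request:
{"method": "carry_out", "body": {"plan": [[[0, 0, 0.004, 0, 0, 0, 0.5], [0, 0, 0.01, 0, 0, 0, 0.5], [0, 0, 0.016, 0, 0, 0, 0.5], [0, 0, 0.02, 0, 0, 0, 0.5], [0, 0, 0.02, 0, 0, 0, 0.5]]]}}

```text
time_s: 7.9
eef_pos: [0.5436, -0.3543, 0.0437]
eef_rot: [0.001, 0.995, -0.102, 0.001]
wrist_force: [0.5, -0.5, -2.1]
opening: 0.648
grasp_force: 64.4
```

Request:
{"method": "carry_out", "body": {"plan": [[[0, 0, 0, 0, 0, 0, 0.5], [0, 0, 0, 0, 0, 0, 0.5], [0, 0, 0, 0, 0, 0, 0.5], [0, 0, 0, 0, 0, 0, 0.5], [0, 0, 0, 0, 0, 0, 0.5]]]}}

```text
time_s: 8.32
eef_pos: [0.5428, -0.3536, 0.0419]
eef_rot: [-0.0, 0.995, -0.102, -0.0]
wrist_force: [-0.5, 0.5, -1.9]
opening: 0.646
grasp_force: 64.4
```

```bash
python3 - <<'E'
from h import *
for i in range(4):
    o=get_obs();print(o["wrist_force"],o["torque"],o["eef_pos"]); camera("side")
E
```

```text
[-0.46712145  0.46230248 -1.90404325] [-0.04097882 -0.02311065  0.04009947] [ 0.54283042 -0.3535604   0.04194116]
[ 0.07247859  0.59264061 -1.98855815] [0.03094226 0.03603653 0.02502704] [ 0.54286897 -0.35357294  0.04199626]
[-0.5270193   0.35049238 -1.49100212] [-0.02144785  0.03606695 -0.00295813] [ 0.54290553 -0.35360547  0.04208498]
[ 1.02666856 -0.29331172 -0.71879325] [ 0.0035644  -0.01093304 -0.00825896] [ 0.54293996 -0.35362934  0.04212556]
```

C weighs about 1.6 N, so it is light too. I'll set it down gently and move to B.

Request:
{"method": "carry_out", "body": {"plan": [[[0, 0, -0.006, 0, 0, 0, 0.5], [0, 0, -0.011, 0, 0, 0, 0.5], [0, 0, -0.014, 0, 0, 0, 0.5], [0, 0, -0.016, 0, 0, 0, 0.5], [0, 0, -0.017, 0, 0, 0, 0.5]]]}}

```text
time_s: 8.93
eef_pos: [0.5426, -0.3533, 0.0248]
eef_rot: [-0.0, 0.995, -0.102, -0.001]
wrist_force: [-2.0, 1.2, 3.3]
opening: 0.642
grasp_force: 65.1
```

Request:
{"method": "carry_out", "body": {"plan": [[[0, 0, 0, 0, 0, 0, 0.5], [0, 0, -0.001, 0, 0, 0, 0.7], [0, 0, -0.001, 0, 0, 0, 0.85], [0, 0, -0.001, 0, 0, 0, 1], [0, 0, 0.004, 0, 0, 0, 1]]]}}

```text
time_s: 9.35
eef_pos: [0.5426, -0.3533, 0.0287]
eef_rot: [-0.0, 0.995, -0.102, -0.001]
wrist_force: [-1.0, -0.3, -0.4]
opening: 0.993
grasp_force: 0.0
```

Request:
{"method": "carry_out", "body": {"plan": [[[0, 0, 0.02, 0, 0, 0, 1], [0, 0, 0.05, 0, 0, 0, 1], [0, 0, 0.08, 0, 0, 0, 1], [0, 0, 0.11, 0, 0, 0, 1], [0, 0, 0.121, 0, 0, 0, 1]]]}}

```text
time_s: 9.77
eef_pos: [0.5451, -0.3555, 0.1563]
eef_rot: [0.002, 0.995, -0.102, 0.003]
wrist_force: [1.3, -1.2, 0.1]
opening: 0.997
grasp_force: 0.0
```

Request:
{"method": "carry_out", "body": {"plan": [[[0.016, 0.027, 0, 0, 0, 0.12, 1], [0.032, 0.054, 0, 0, 0, 0.24, 1], [0.048, 0.081, 0, 0, 0, 0.36, 1], [0.064, 0.109, 0, 0, 0, 0.48, 1], [0.0795, 0.136, 0, 0, 0, 0.597, 1]]]}}

```text
time_s: 10.18
eef_pos: [0.623, -0.2163, 0.1502]
eef_rot: [-0.0, 0.98, 0.197, 0.0]
wrist_force: [1.2, -0.4, -0.2]
opening: 0.999
grasp_force: 0.0
```

Request:
{"method": "carry_out", "body": {"plan": [[[0, 0, 0, 0, 0, 0, 1], [0, 0, -0.02, 0, 0, 0, 1], [0, 0, -0.03, 0, 0, 0, 1], [0, 0, -0.03, 0, 0, 0, 1], [0, 0, -0.03, 0, 0, 0, 1]]]}}

```text
time_s: 10.6
eef_pos: [0.6214, -0.2177, 0.1191]
eef_rot: [-0.001, 0.981, 0.194, -0.001]
wrist_force: [0.6, -0.0, 1.5]
opening: 1.001
grasp_force: 0.0
```

```bash
python3 - <<'E'
from h import *
c=camera("wrist");save("w3",c["pixels"]);print(get_obs()["eef_pos"])
c=camera("side");W=pts(c);m=(abs(W[...,2]-.06)<.006)&(abs(W[...,0]-.543)<.06)&(abs(W[...,1]+.354)<.07);print(m.sum(),W[m].mean(0))
E
```

```text
[ 0.62207819 -0.21818557  0.12011449]
477 [ 0.53871506 -0.35775069  0.06114373]
```

View pics/w3.png

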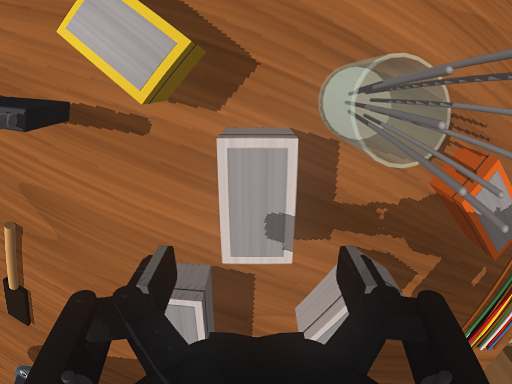

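B is centred at (257,198), and the jar at (385,105) and the yellow tin are clear of the fingers. I'll grip and weigh it.

Request:
{"method": "carry_out", "body": {"plan": [[[0, 0, -0.025, 0, 0, 0, 1], [0, 0, -0.05, 0, 0, 0, 1], [0, 0, -0.075, 0, 0, 0, 1], [0, 0, -0.093, 0, 0, 0, 1], [0, 0, -0.098, 0, 0, 0, 1]]]}}

```text
time_s: 11.12
eef_pos: [0.6206, -0.2173, 0.0195]
eef_rot: [-0.001, 0.981, 0.194, -0.002]
wrist_force: [-0.9, 1.8, -0.0]
opening: 1.002
grasp_force: 0.0
```

Request:
{"method": "carry_out", "body": {"plan": [[[0, 0, 0, 0, 0, 0, 0.8], [0, 0, 0, 0, 0, 0, 0.5], [0, 0, 0, 0, 0, 0, 0.5], [0, 0, 0, 0, 0, 0, 0.5], [0, 0, 0, 0, 0, 0, 0.5]]]}}

```text
time_s: 11.53
eef_pos: [0.6239, -0.2185, 0.0246]
eef_rot: [0.001, 0.981, 0.195, 0.001]
wrist_force: [-0.4, 0.6, 6.8]
opening: 0.646
grasp_force: 67.3
```

Request:
{"method": "carry_out", "body": {"plan": [[[0, 0, 0.004, 0, 0, 0, 0.5], [0, 0, 0.01, 0, 0, 0, 0.5], [0, 0, 0.016, 0, 0, 0, 0.5], [0, 0, 0.02, 0, 0, 0, 0.5], [0, 0, 0.02, 0, 0, 0, 0.5]]]}}

```text
time_s: 11.95
eef_pos: [0.6231, -0.2179, 0.0434]
eef_rot: [0.0, 0.981, 0.195, 0.001]
wrist_force: [-0.4, 0.4, -5.0]
opening: 0.639
grasp_force: 66.3
```

Request:
{"method": "carry_out", "body": {"plan": [[[0, 0, 0, 0, 0, 0, 0.5], [0, 0, 0, 0, 0, 0, 0.5], [0, 0, 0, 0, 0, 0, 0.5], [0, 0, 0, 0, 0, 0, 0.5], [0, 0, 0, 0, 0, 0, 0.5]]]}}

```text
time_s: 12.37
eef_pos: [0.6223, -0.2176, 0.042]
eef_rot: [-0.0, 0.981, 0.195, -0.0]
wrist_force: [-0.1, 1.4, -5.5]
opening: 0.649
grasp_force: 66.3
```

```bash
python3 - <<'E'
from h import *
for i in range(3):
    o=get_obs();print(o["wrist_force"],o["torque"],o["eef_pos"],o["q"].round(2) if hasattr(o["q"],"round") else o["q"]); camera("side")
E
```

```text
[-0.0609867   1.35954139 -5.54274902] [-0.07668524 -0.00953346  0.01421294] [ 0.62232596 -0.21758911  0.04197965] [-0.52  0.57  1.5  -0.    1.07  0.66]
[ 0.38873648 -0.09275001 -4.836966  ] [-0.00687675  0.02378568 -0.00071237] [ 0.62234564 -0.21761353  0.04200783] [-0.52  0.57  1.5  -0.    1.07  0.66]
[-0.83467931 -0.09796854 -5.9406357 ] [-0.03418627  0.04023453  0.03685724] [ 0.62238546 -0.21763463  0.04207462] [-0.52  0.57  1.5  -0.    1.07  0.66]
```

B weighs about 5.5 N (about 560 g), so it is the heavy one. I'll lift it clear and carry it over the rack.

Request:
{"method": "carry_out", "body": {"plan": [[[0, 0, 0.02, 0, 0, 0, 0.5], [0, 0, 0.05, 0, 0, 0, 0.5], [0, 0, 0.085, 0, 0, 0, 0.5], [0, 0, 0.12, 0, 0, 0, 0.5], [0, 0, 0.148, 0, 0, 0, 0.5]]]}}

```text
time_s: 12.93
eef_pos: [0.623, -0.2179, 0.1932]
eef_rot: [0.001, 0.981, 0.195, 0.001]
wrist_force: [1.6, -0.3, -6.0]
opening: 0.64
grasp_force: 66.5
```

Request:
{"method": "carry_out", "body": {"plan": [[[-0.003, 0.015, 0, 0, 0, -0.01, 0.5], [-0.009, 0.04, 0, 0, 0, -0.025, 0.5], [-0.014, 0.07, 0, 0, 0, -0.04, 0.5], [-0.02, 0.1, 0, 0, 0, -0.055, 0.5], [-0.027, 0.13, 0, 0, 0, -0.07, 0.5]]]}}

```text
time_s: 13.35
eef_pos: [0.595, -0.0866, 0.1903]
eef_rot: [-0.0, 0.987, 0.159, 0.0]
wrist_force: [0.7, 0.4, -5.9]
opening: 0.648
grasp_force: 67.3
```

Request:
{"method": "carry_out", "body": {"plan": [[[-0.006, 0.03, 0, 0, 0, -0.015, 0.5], [-0.012, 0.06, 0, 0, 0, -0.03, 0.5], [-0.018, 0.09, 0, 0, 0, -0.045, 0.5], [-0.024, 0.12, 0, 0, 0, -0.06, 0.5], [-0.03, 0.15, 0, 0, 0, -0.08, 0.5]]]}}

```text
time_s: 13.77
eef_pos: [0.5649, 0.0637, 0.1905]
eef_rot: [0.0, 0.993, 0.12, 0.0]
wrist_force: [0.0, 0.4, -5.7]
opening: 0.648
grasp_force: 67.3
```

Request:
{"method": "carry_out", "body": {"plan": [[[-0.006, 0.03, 0, 0, 0, -0.015, 0.5], [-0.012, 0.06, 0, 0, 0, -0.03, 0.5], [-0.018, 0.085, 0, 0, 0, -0.04, 0.5], [-0.0223, 0.1, 0, 0, 0, -0.047, 0.5], [-0.0223, 0.105, 0, 0, 0, -0.047, 0.5]]]}}

```text
time_s: 14.18
eef_pos: [0.5419, 0.1701, 0.1903]
eef_rot: [-0.001, 0.995, 0.099, -0.0]
wrist_force: [0.3, -0.3, -4.7]
opening: 0.648
grasp_force: 67.4
```

Request:
{"method": "carry_out", "body": {"plan": [[[0, 0, -0.02, 0, 0, 0, 0.5], [0, 0, -0.05, 0, 0, 0, 0.5], [0, 0, -0.08, 0, 0, 0, 0.5], [0, 0, -0.09, 0, 0, 0, 0.5], [0, 0, -0.09, 0, 0, 0, 0.5]]]}}

```text
time_s: 14.6
eef_pos: [0.5405, 0.1666, 0.097]
eef_rot: [0.0, 0.995, 0.097, -0.004]
wrist_force: [-1.0, -0.1, -5.4]
opening: 0.648
grasp_force: 67.2
```

```bash
python3 - <<'E'
from h import *
c=camera("scene");d=camera("side");w=camera("wrist");print(get_obs()["eef_pos"],get_obs()["eef_rot"])
a=cv2.resize(c["pixels"][120:250,220:350],(400,400));b=cv2.resize(d["pixels"][120:230,180:290],(400,400))
save("p1",np.hstack([a,b]))
for n,q in(("scene",c),("side",d)):
    W=pts(q);z=W[...,2];m=(z>.1)&(z<.125)&(q["pixels"].min(2)>110)&(abs(W[...,0]-.543)<.09)&(abs(W[...,1]-.167)<.07)
    k,l,s,_=cv2.connectedComponentsWithStats(m.astype(np.uint8))
    for i in range(1,k):
        if s[i,4]>40:
            p=W[l==i];r=cv2.minAreaRect((p[:,:2]*1000).astype(np.float32));print(n,p.mean(0).round(4),np.round(r[0],1),np.round(r[1],1),r[2])
E
```

```text
[0.54479549 0.16718112 0.10214939] [2.90569231e-05 9.95275391e-01 9.70809872e-02 1.47531101e-03]
scene [0.5777 0.1564 0.1122] [581.1 161.1] [73.5 33.2] 63.51790237426758
side [0.5076 0.1448 0.1124] [506.4 145.9] [43.7 79.8] 46.489402770996094
```

View pics/p1.png

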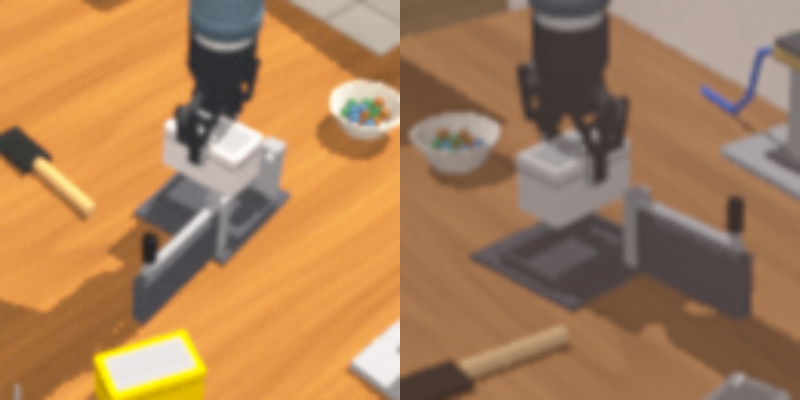

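The tin hangs above the tray at left pane (215,155) and right pane (575,180), aligned and clear of the saddle and keeper. I'll lower it slowly.

Request:
{"method": "carry_out", "body": {"plan": [[[0, 0, -0.012, 0, 0, 0, 0.5], [0, 0, -0.025, 0, 0, 0, 0.5], [0, 0, -0.038, 0, 0, 0, 0.5], [0, 0, -0.045, 0, 0, 0, 0.5], [0, 0, -0.048, 0, 0, 0, 0.5]]]}}

```text
time_s: 15.17
eef_pos: [0.5414, 0.1671, 0.0499]
eef_rot: [-0.0, 0.995, 0.097, -0.002]
wrist_force: [-1.0, 0.1, -5.2]
opening: 0.645
grasp_force: 67.4
```

Request:
{"method": "carry_out", "body": {"plan": [[[0, 0, -0.003, 0, 0, 0, 0.5], [0, 0, -0.007, 0, 0, 0, 0.5], [0, 0, -0.011, 0, 0, 0, 0.5], [0, 0, -0.014, 0, 0, 0, 0.5], [0, 0, -0.016, 0, 0, 0, 0.5]]]}}

```text
time_s: 15.58
eef_pos: [0.5453, 0.1676, 0.0438]
eef_rot: [0.001, 0.995, 0.098, 0.001]
wrist_force: [-28.9, -3.5, 65.6]
opening: 0.646
grasp_force: 77.0
```

Request:
{"method": "carry_out", "body": {"plan": [[[0, 0, 0, 0, 0, 0, 0.5], [0, 0, -0.001, 0, 0, 0, 0.5], [0, 0, -0.002, 0, 0, 0, 0.5], [0, 0, -0.003, 0, 0, 0, 0.5], [0, 0, -0.0035, 0, 0, 0, 0.5]]]}}

```text
time_s: 16.0
eef_pos: [0.5466, 0.1678, 0.0433]
eef_rot: [0.001, 0.995, 0.098, 0.003]
wrist_force: [-33.3, -2.5, 75.1]
opening: 0.647
grasp_force: 80.7
```

It's resting on a lip. I'll back off and measure.

Request:
{"method": "carry_out", "body": {"plan": [[[0, 0, 0.005, 0, 0, 0, 0.5], [0, 0, 0.01, 0, 0, 0, 0.5], [0, 0, 0.018, 0, 0, 0, 0.5], [0, 0, 0.0265, 0, 0, 0, 0.5], [0, 0, 0.0265, 0, 0, 0, 0.5]]]}}

```text
time_s: 16.42
eef_pos: [0.5442, 0.1674, 0.0606]
eef_rot: [-0.0, 0.995, 0.097, 0.001]
wrist_force: [0.9, -0.2, -5.9]
opening: 0.646
grasp_force: 70.1
```

Request:
{"method": "carry_out", "body": {"plan": [[[0, 0, 0.01, 0, 0, 0, 0.5], [0, 0, 0.018, 0, 0, 0, 0.5], [0, 0, 0.018, 0, 0, 0, 0.5], [0, 0, 0.018, 0, 0, 0, 0.5], [0, 0, 0.018, 0, 0, 0, 0.5]]]}}

```text
time_s: 16.83
eef_pos: [0.543, 0.1673, 0.0771]
eef_rot: [-0.0, 0.995, 0.097, -0.0]
wrist_force: [0.1, 0.7, -6.3]
opening: 0.648
grasp_force: 70.0
```

```bash
python3 - <<'E'
from h import *
import pickle
d={n:camera(n) for n in("scene","side","wrist")};pickle.dump(d,open("d2.pkl","wb"));o=get_obs();print(o["eef_pos"],o["eef_rot"])
save("p2",np.hstack([cv2.resize(d["side"]["pixels"][145:215,190:270],(450,394)),cv2.resize(d["wrist"]["pixels"],(350,262))[:0].reshape(0,350,3) if 0 else cv2.resize(d["scene"]["pixels"][150:220,250:320],(350,394))]))
d0=pickle.load(open("d.pkl","rb"))
th=.195;X=np.array([np.cos(th),np.sin(th)]);Y=np.array([-X[1],X[0]]);O=np.array([.5432,.167])
# tin points now, and bay lips in the first pictures, in rack coords (mm)
for n in("scene","side"):
    W=pts(d[n]);R=np.stack([(W[...,:2]-O)@X,(W[...,:2]-O)@Y,W[...,2]],-1)*1000
    px=d[n]["pixels"];m=(px.min(2)>105)&(R[...,2]>50)&(R[...,2]<125)&(abs(R[...,0])<75)&(abs(R[...,1])<46)
    p=R[m];print(n,"tin pct",np.percentile(p,[1,5,50,95,99],axis=0).round(1).tolist())
    W=pts(d0[n]);R=np.stack([(W[...,:2]-O)@X,(W[...,:2]-O)@Y,W[...,2]],-1)*1000
    m=(abs(R[...,0])<95)&(abs(R[...,1])<80)
    lip=R[m&(R[...,2]>17)&(R[...,2]<22)];fl=R[m&(R[...,2]>4.5)&(R[...,2]<8)]
    for nm,a,b in(("x",0,1),("y",1,0)):
        s=lip[abs(lip[:,b])<25][:,a];h,_=np.histogram(s,np.arange(-80,81,4));print(n,nm,[(int(e),int(c)) for e,c in zip(np.arange(-78,80,4),h) if c])
    print("z3-9 plate",np.percentile(R[m&(R[...,2]>3)&(R[...,2]<9)],[1,99],axis=0).round(1).tolist())
E
```

```text
[0.54276841 0.16725684 0.07675586] [-6.59400470e-06  9.95262927e-01  9.72185487e-02 -5.10185445e-04]
scene tin pct [[-51.0, -44.3, 54.5], [-45.7, -37.9, 59.2], [21.9, -23.5, 97.8], [48.2, 23.6, 116.1], [49.3, 29.8, 117.8]]
scene x [(-66, 1), (-62, 7), (-58, 4), (-14, 1), (-6, 1), (42, 1), (50, 1), (58, 7), (62, 9)]
scene y [(-30, 4), (-26, 7), (-22, 1), (46, 9), (50, 6), (54, 3)]
z3-9 plate [[-91.3, -71.6, 3.1], [89.0, 79.2, 8.9]]
side tin pct [[-54.1, -43.7, 55.3], [-51.7, -34.9, 59.1], [-29.4, -24.4, 91.1], [35.1, 21.5, 115.8], [45.5, 27.6, 117.5]]
side x [(-62, 4), (-58, 6), (-54, 3), (-30, 1), (2, 1), (38, 1), (54, 1), (58, 2), (62, 3), (66, 3)]
side y [(-34, 3), (-30, 10), (-26, 1), (46, 6), (50, 4), (54, 1)]
z3-9 plate [[-90.6, -72.9, 3.0], [69.6, 78.6, 8.9]]
```

View pics/p2.png

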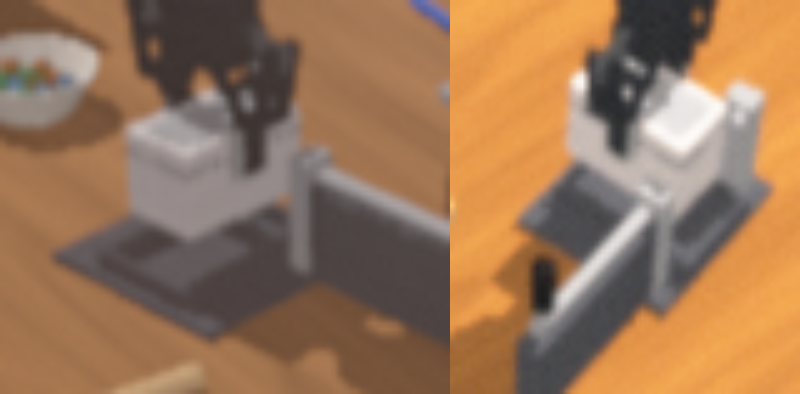

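The lips measure y −29 and +48 mm in my frame, so the bay centre is 10 mm farther along rack +y: I had put the keeper's centre at y=68 when it is at 58. Both views show the tin still held square. I'll shift it over and lower again.

Request:
{"method": "carry_out", "body": {"plan": [[[-0.0005, 0.003, 0, 0, 0, 0, 0.5], [-0.001, 0.006, 0, 0, 0, 0, 0.5], [-0.002, 0.0095, 0, 0, 0, 0, 0.5], [-0.002, 0.0095, 0, 0, 0, 0, 0.5], [-0.002, 0.0095, -0.005, 0, 0, 0, 0.5]]]}}

```text
time_s: 17.4
eef_pos: [0.5419, 0.1773, 0.0731]
eef_rot: [0.0, 0.995, 0.098, 0.001]
wrist_force: [0.8, -0.0, -6.2]
opening: 0.645
grasp_force: 70.0
```

Request:
{"method": "carry_out", "body": {"plan": [[[0, 0, -0.006, 0, 0, 0, 0.5], [0, 0, -0.012, 0, 0, 0, 0.5], [0, 0, -0.019, 0, 0, 0, 0.5], [0, 0, -0.025, 0, 0, 0, 0.5], [0, 0, -0.029, 0, 0, 0, 0.5]]]}}

```text
time_s: 17.82
eef_pos: [0.5405, 0.1766, 0.0419]
eef_rot: [0.0, 0.995, 0.097, -0.001]
wrist_force: [0.1, 0.5, -6.0]
opening: 0.647
grasp_force: 69.9
```

Request:
{"method": "carry_out", "body": {"plan": [[[0, 0, -0.001, 0, 0, 0, 0.5], [0, 0, -0.002, 0, 0, 0, 0.5], [0, 0, -0.003, 0, 0, 0, 0.5], [0, 0, -0.004, 0, 0, 0, 0.5], [0, 0, -0.005, 0, 0, 0, 0.5]]]}}

```text
time_s: 18.23
eef_pos: [0.5415, 0.1768, 0.0386]
eef_rot: [-0.0, 0.995, 0.097, 0.0]
wrist_force: [0.5, 0.2, -5.6]
opening: 0.648
grasp_force: 69.9
```

Free below lip height now (TCP 0.0386). I'll keep going in small steps.

Request:
{"method": "carry_out", "body": {"plan": [[[0, 0, -0.001, 0, 0, 0, 0.5], [0, 0, -0.002, 0, 0, 0, 0.5], [0, 0, -0.003, 0, 0, 0, 0.5], [0, 0, -0.004, 0, 0, 0, 0.5], [0, 0, -0.005, 0, 0, 0, 0.5]]]}}

```text
time_s: 18.65
eef_pos: [0.5412, 0.1768, 0.0332]
eef_rot: [-0.0, 0.995, 0.097, 0.0]
wrist_force: [0.3, 0.5, -6.5]
opening: 0.648
grasp_force: 69.9
```

Request:
{"method": "carry_out", "body": {"plan": [[[0, 0, -0.0005, 0, 0, 0, 0.5], [0, 0, -0.001, 0, 0, 0, 0.5], [0, 0, -0.0015, 0, 0, 0, 0.5], [0, 0, -0.002, 0, 0, 0, 0.5], [0, 0, -0.002, 0, 0, 0, 0.5]]]}}

```text
time_s: 19.07
eef_pos: [0.5411, 0.1768, 0.0312]
eef_rot: [-0.0, 0.995, 0.097, -0.0]
wrist_force: [-0.2, -0.0, -7.2]
opening: 0.644
grasp_force: 69.9
```

Request:
{"method": "carry_out", "body": {"plan": [[[0, 0, -0.0005, 0, 0, 0, 0.5], [0, 0, -0.001, 0, 0, 0, 0.5], [0, 0, -0.0015, 0, 0, 0, 0.5], [0, 0, -0.002, 0, 0, 0, 0.5], [0, 0, -0.002, 0, 0, 0, 0.5]]]}}

```text
time_s: 19.48
eef_pos: [0.5412, 0.1768, 0.0304]
eef_rot: [0.0, 0.995, 0.097, -0.0]
wrist_force: [-6.0, -1.7, 6.3]
opening: 0.646
grasp_force: 70.9
```

It has touched the floor of the bay. I'll release and rise.

Request:
{"method": "carry_out", "body": {"plan": [[[0, 0, 0.0005, 0, 0, 0, 0.66], [0, 0, 0.0005, 0, 0, 0, 0.7], [0, 0, 0.0005, 0, 0, 0, 0.8], [0, 0, 0.0005, 0, 0, 0, 0.95], [0, 0, 0.0005, 0, 0, 0, 1]]]}}

```text
time_s: 19.9
eef_pos: [0.5416, 0.1769, 0.03]
eef_rot: [-0.0, 0.995, 0.097, 0.0]
wrist_force: [-0.2, -0.0, 0.0]
opening: 1.001
grasp_force: 0.0
```

Request:
{"method": "carry_out", "body": {"plan": [[[0, 0, 0.005, 0, 0, 0, 1], [0, 0, 0.02, 0, 0, 0, 1], [0, 0, 0.05, 0, 0, 0, 1], [0, 0, 0.085, 0, 0, 0, 1], [0, 0, 0.12, 0, 0, 0, 1]]]}}

```text
time_s: 20.32
eef_pos: [0.5405, 0.1767, 0.1508]
eef_rot: [-0.0, 0.995, 0.097, -0.001]
wrist_force: [0.8, -0.1, 0.2]
opening: 0.997
grasp_force: 0.0
```

Request:
{"method": "carry_out", "body": {"plan": [[[0, 0, 0.02, 0, 0, 0, 0.8], [0, 0, 0.04, 0, 0, 0, 0.6], [0, 0, 0.06, 0, 0, 0, 0.5], [0, 0, 0.08, 0, 0, 0, 0.5], [0, 0, 0.08, 0, 0, 0, 0.5]]]}}

```text
time_s: 20.73
eef_pos: [0.5436, 0.1772, 0.235]
eef_rot: [-0.0, 0.995, 0.097, 0.004]
wrist_force: [1.6, 0.5, 0.3]
opening: 0.502
grasp_force: 0.0
```

```bash
python3 - <<'E'
from h import *
d={n:camera(n) for n in("scene","side")};print(get_obs()["eef_pos"])
th=.195;X=np.array([np.cos(th),np.sin(th)]);Y=np.array([-X[1],X[0]]);O=np.array([.5413,.1768])
for n in d:
    W=pts(d[n]);R=np.stack([(W[...,:2]-O)@X,(W[...,:2]-O)@Y,W[...,2]],-1)*1000
    px=d[n]["pixels"];m=(px.min(2)>105)&(R[...,2]>62)&(R[...,2]<71)&(abs(R[...,0])<75)&(abs(R[...,1])<46)
    p=R[m];r=cv2.minAreaRect(p[:,:2].astype(np.float32));print(n,len(p),r,p[:,2].mean())
    # lid plane tilt
    A=np.c_[p[:,:2],np.ones(len(p))];print("plane",np.linalg.lstsq(A,p[:,2],rcond=None)[0].round(4))
    k=R[(R[...,2]>100)&(R[...,2]<129)&(abs(R[...,0]-38)<20)&(R[...,1]<-160)&(R[...,1]>-225)];print("knob",len(k),k.mean(0),k[k[:,2]>122].mean(0),np.ptp(k,axis=0))
    k=R[(R[...,2]>83)&(R[...,2]<91)&(abs(R[...,0]-38)<20)];
    for lo,hi in((-80,-40),(40,80)):
        q=k[(k[:,1]>lo)&(k[:,1]<hi)];print(lo,len(q),q.mean(0).round(1),q.min(0).round(1),q.max(0).round(1))
E
```

```text
[0.54164093 0.17687304 0.23069248]
scene 290 ((-2.617839813232422, 0.28372764587402344), (105.05123138427734, 60.589263916015625), 0.0719410702586174) 67.12338242295554
plane [-3.9000e-03 -9.7000e-03  6.7106e+01]
knob 45 [  41.36924455 -190.5207425   117.81918939] [  39.82596211 -189.04689331  125.81088516] [15.44247918 16.65313444 27.56899636]
-80 34 [ 39.7 -59.9  87.1] [ 27.1 -79.3  83.4] [ 52.8 -48.4  90.5]
40 27 [39.  58.6 87.8] [26.  49.2 83.7] [50.2 69.6 91. ]
side 230 ((-1.5190811157226562, -3.533905029296875), (63.65547180175781, 107.8780746459961), 87.31863403320312) 66.87479442831534
plane [1.21000e-02 1.41000e-02 6.69846e+01]
knob 43 [  37.34249423 -193.14921082  115.96926429] [  37.64604315 -192.87925926  126.29996073] [18.30338408 18.55257326 28.47919783]
-80 22 [ 38.8 -59.6  86.7] [ 24.3 -69.7  83.2] [ 52.3 -47.8  89.1]
40 22 [38.4 56.7 86.9] [26.1 43.9 83.3] [55.1 68.3 90.6]
```

The tin is seated flat in the bay, with its lid at 67 mm and level, and the knob is at (0.616, −0.003). I'll go to the knob with the current yaw, which puts a finger ahead of it and one behind along the bolt.

Request:
{"method": "carry_out", "body": {"plan": [[[0.015, -0.036, 0, 0, 0, 0, 0.6], [0.03, -0.072, 0, 0, 0, 0, 0.6], [0.045, -0.108, 0, 0, 0, 0, 0.6], [0.06, -0.144, 0, 0, 0, 0, 0.6], [0.0751, -0.18, 0, 0, 0, 0, 0.6]]]}}

```text
time_s: 21.25
eef_pos: [0.6158, -0.0046, 0.2278]
eef_rot: [-0.0, 0.995, 0.097, -0.001]
wrist_force: [0.9, 1.2, 0.7]
opening: 0.604
grasp_force: 0.0
```

Request:
{"method": "carry_out", "body": {"plan": [[[0, 0, 0, 0, 0, 0, 0.6], [0, 0, 0, 0, 0, 0, 0.6], [0, 0, -0.02, 0, 0, 0, 0.6], [0, 0, -0.045, 0, 0, 0, 0.6], [0, 0, -0.06, 0, 0, 0, 0.6]]]}}

```text
time_s: 21.67
eef_pos: [0.6142, -0.0015, 0.1664]
eef_rot: [-0.001, 0.995, 0.098, -0.002]
wrist_force: [-0.7, 1.2, -0.3]
opening: 0.598
grasp_force: 0.0
```

```bash
python3 - <<'E'
from h import *
w=camera("wrist");s=camera("side")["pixels"];print(get_obs()["eef_pos"])
save("p3",np.hstack([cv2.resize(s[120:220,210:310],(400,400)),cv2.resize(w["pixels"][100:384,114:398],(400,400))]))
E
```

```text
[ 0.61288315 -0.00122759  0.16523012]
```

View pics/p3.png

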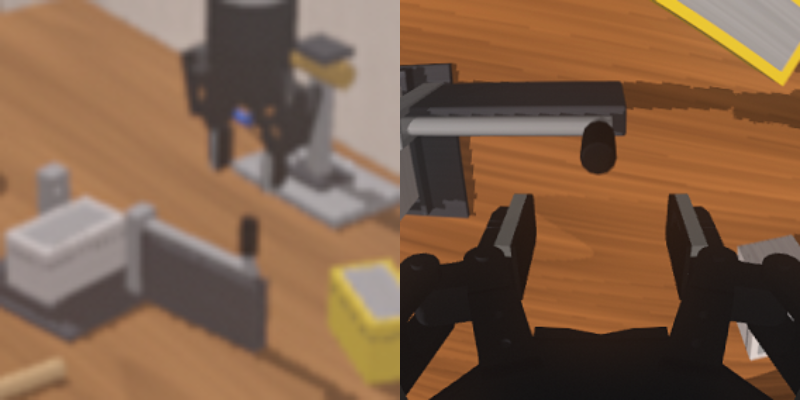

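The tin sits in the bay at left pane (65,245), and the knob at right pane (598,148) lines up midway between the fingers (525 and 682). I'll descend and grip it.

Request:
{"method": "carry_out", "body": {"plan": [[[0, 0, -0.02, 0, 0, 0, 0.6], [0, 0, -0.04, 0, 0, 0, 0.6], [0, 0, -0.06, 0, 0, 0, 0.6], [0, 0, -0.0725, 0, 0, 0, 0.6], [0, 0, -0.0735, 0, 0, 0, 0.6]]]}}

```text
time_s: 22.18
eef_pos: [0.6144, -0.0021, 0.0939]
eef_rot: [-0.001, 0.995, 0.098, -0.002]
wrist_force: [-0.5, -0.4, 0.7]
opening: 0.597
grasp_force: 0.0
```

Request:
{"method": "carry_out", "body": {"plan": [[[0, 0, 0, 0, 0, 0, 0.6], [0, 0, 0, 0, 0, 0, 0.4], [0, 0, 0, 0, 0, 0, 0.1], [0, 0, 0, 0, 0, 0, 0.1], [0, 0, 0, 0, 0, 0, 0.1]]]}}

```text
time_s: 22.6
eef_pos: [0.6174, -0.0031, 0.0981]
eef_rot: [0.0, 0.995, 0.097, 0.001]
wrist_force: [-0.3, 1.1, 5.6]
opening: 0.189
grasp_force: 58.4
```

Request:
{"method": "carry_out", "body": {"plan": [[[0, 0, 0, 0, 0, 0, 0.1], [0, 0, 0, 0, 0, 0, 0.1], [0, 0, 0, 0, 0, 0, 0.1], [0, 0, 0, 0, 0, 0, 0.1], [0, 0, 0, 0, 0, 0, 0.1]]]}}

```text
time_s: 23.02
eef_pos: [0.6173, -0.0031, 0.0981]
eef_rot: [0.0, 0.995, 0.097, 0.001]
wrist_force: [-0.9, 2.7, 6.6]
opening: 0.188
grasp_force: 58.4
```

Gripped, at joint ≈ 0.004. I'll slide it 100 mm along rack +y.

Request:
{"method": "carry_out", "body": {"plan": [[[-0.001, 0.005, 0, 0, 0, 0, 0.1], [-0.003, 0.015, 0, 0, 0, 0, 0.1], [-0.005, 0.0255, 0, 0, 0, 0, 0.1], [-0.0074, 0.0373, 0, 0, 0, 0, 0.1], [-0.0097, 0.0491, 0, 0, 0, 0, 0.1]]]}}

```text
time_s: 23.43
eef_pos: [0.6077, 0.0452, 0.0981]
eef_rot: [0.001, 0.995, 0.097, 0.001]
wrist_force: [-1.1, -3.7, 6.9]
opening: 0.189
grasp_force: 58.6
```

Request:
{"method": "carry_out", "body": {"plan": [[[-0.0022, 0.011, 0, 0, 0, 0, 0.1], [-0.0044, 0.022, 0, 0, 0, 0, 0.1], [-0.0066, 0.033, 0, 0, 0, 0, 0.1], [-0.0085, 0.043, 0, 0, 0, 0, 0.1], [-0.0097, 0.0491, 0, 0, 0, 0, 0.1]]]}}

```text
time_s: 23.85
eef_pos: [0.5976, 0.0951, 0.0981]
eef_rot: [0.001, 0.995, 0.097, 0.001]
wrist_force: [-2.5, -2.9, 7.8]
opening: 0.191
grasp_force: 58.7
```

```bash
python3 - <<'E'
from h import *
o=get_obs();p=o["eef_pos"]-[.5413,.1768,0];print(p@[.981,.1938,0],p@[-.1938,.981,0],o["wrist_force"],o["eef_pos"])
E
```

```text
0.03944581091963793 -0.09103459052975316 [-2.46361508 -2.87737478  7.77336673] [0.59764338 0.09513309 0.09811455]
```

Smooth, with about 3 N of drag. About 14 mm remains, so I'll push until the stop.

Request:
{"method": "carry_out", "body": {"plan": [[[-0.0006, 0.003, 0, 0, 0, 0, 0.1], [-0.0012, 0.006, 0, 0, 0, 0, 0.1], [-0.0018, 0.009, 0, 0, 0, 0, 0.1], [-0.0024, 0.012, 0, 0, 0, 0, 0.1], [-0.0028, 0.0142, 0, 0, 0, 0, 0.1]]]}}

```text
time_s: 24.27
eef_pos: [0.5949, 0.1087, 0.0981]
eef_rot: [0.001, 0.995, 0.097, 0.001]
wrist_force: [-2.9, -2.6, 7.6]
opening: 0.189
grasp_force: 58.7
```

Request:
{"method": "carry_out", "body": {"plan": [[[-0.0002, 0.001, 0, 0, 0, 0, 0.1], [-0.0004, 0.002, 0, 0, 0, 0, 0.1], [-0.0004, 0.002, 0, 0, 0, 0, 0.1], [-0.0004, 0.002, 0, 0, 0, 0, 0.1], [-0.0004, 0.002, 0, 0, 0, 0, 0.1]]]}}

```text
time_s: 24.68
eef_pos: [0.5946, 0.1103, 0.0981]
eef_rot: [0.001, 0.995, 0.097, 0.001]
wrist_force: [-3.2, -2.7, 7.9]
opening: 0.186
grasp_force: 58.8
```

Not at the stop yet, so I'll go on until the force rises.

Request:
{"method": "carry_out", "body": {"plan": [[[-0.0002, 0.001, 0, 0, 0, 0, 0.1], [-0.0004, 0.002, 0, 0, 0, 0, 0.1], [-0.0006, 0.003, 0, 0, 0, 0, 0.1], [-0.0006, 0.003, 0, 0, 0, 0, 0.1], [-0.0006, 0.003, 0, 0, 0, 0, 0.1]]]}}

```text
time_s: 25.1
eef_pos: [0.5946, 0.1104, 0.0981]
eef_rot: [0.003, 0.995, 0.097, 0.001]
wrist_force: [-2.0, -14.5, 7.1]
opening: 0.194
grasp_force: 58.9
```

It's at the stop: no motion and the force is up to 14 N. I'll release and rise.

Request:
{"method": "carry_out", "body": {"plan": [[[0, 0, 0, 0, 0, 0, 0.3], [0, 0, 0, 0, 0, 0, 0.45], [0, 0, 0, 0, 0, 0, 0.55], [0, 0, 0.001, 0, 0, 0, 0.55], [0, 0, 0.005, 0, 0, 0, 0.55]]]}}

```text
time_s: 25.52
eef_pos: [0.5924, 0.1145, 0.1007]
eef_rot: [-0.0, 0.995, 0.097, -0.001]
wrist_force: [-0.7, 0.5, 0.3]
opening: 0.552
grasp_force: 0.0
```

Request:
{"method": "carry_out", "body": {"plan": [[[0, 0, 0.015, 0, 0, 0, 0.55], [0, 0, 0.04, 0, 0, 0, 0.55], [0, 0, 0.07, 0, 0, 0, 0.55], [0, 0, 0.1, 0, 0, 0, 0.55], [0, 0, 0.13, 0, 0, 0, 0.55]]]}}

```text
time_s: 25.93
eef_pos: [0.5927, 0.1146, 0.2328]
eef_rot: [-0.0, 0.995, 0.098, -0.0]
wrist_force: [-0.4, -0.2, 0.7]
opening: 0.552
grasp_force: 0.0
```

Request:
{"method": "carry_out", "body": {"plan": [[[-0.02, 0.01, 0.01, 0, 0, 0, 0.55], [-0.05, 0.02, 0.03, 0, 0, 0, 0.55], [-0.08, 0.03, 0.05, 0, 0, 0, 0.55], [-0.11, 0.04, 0.06, 0, 0, 0, 0.55], [-0.13, 0.05, 0.06, 0, 0, 0, 0.55]]]}}

```text
time_s: 26.35
eef_pos: [0.4621, 0.1651, 0.2946]
eef_rot: [-0.0, 0.995, 0.098, 0.002]
wrist_force: [0.9, -0.1, 0.4]
opening: 0.551
grasp_force: 0.0
```

Request:
{"method": "carry_out", "body": {"plan": [[[0, 0, 0, 0, 0, 0, 0.55], [0, 0, 0, 0, 0, 0, 0.55], [0, 0, 0, 0, 0, 0, 0.55], [0, 0, 0, 0, 0, 0, 0.55], [0, 0, 0, 0, 0, 0, 0.55]]]}}

```text
time_s: 26.77
eef_pos: [0.4637, 0.1638, 0.2908]
eef_rot: [0.0, 0.995, 0.097, -0.0]
wrist_force: [-0.1, 0.8, 0.0]
opening: 0.547
grasp_force: 0.0
```

```bash
python3 - <<'E'
from h import *
d={n:camera(n) for n in("scene","side")}
th=.195;X=np.array([np.cos(th),np.sin(th)]);Y=np.array([-X[1],X[0]]);O=np.array([.5413,.1768])
for n in d:
    W=pts(d[n]);R=np.stack([(W[...,:2]-O)@X,(W[...,:2]-O)@Y,W[...,2]],-1)*1000
    k=R[(R[...,2]>95)&(R[...,2]<129)&(abs(R[...,0]-38)<20)&(R[...,1]<-40)&(R[...,1]>-225)];print(n,"knob",len(k),k.mean(0),k[k[:,2]>122].mean(0))
    m=(d[n]["pixels"].min(2)>105)&(R[...,2]>63)&(R[...,2]<70)&(abs(R[...,0])<75)&(abs(R[...,1])<40);print("lid",R[m].mean(0))
save("end",np.hstack([cv2.resize(d["scene"]["pixels"][140:330,130:320],(400,400)),cv2.resize(d["side"]["pixels"][140:280,190:360],(400,400))]))
E
```

```text
scene knob 47 [ 41.06181849 -78.79300251 115.56654003] [ 39.54541869 -76.72782062 126.23769284]
lid [-7.54862290e+00  5.48692483e-02  6.69339339e+01]
side knob 38 [ 36.29772412 -81.5883349  114.07017778] [ 36.9359134  -80.0932027  125.70363657]
lid [-3.38493839 -4.839474   67.12388254]
```

View pics/end.png

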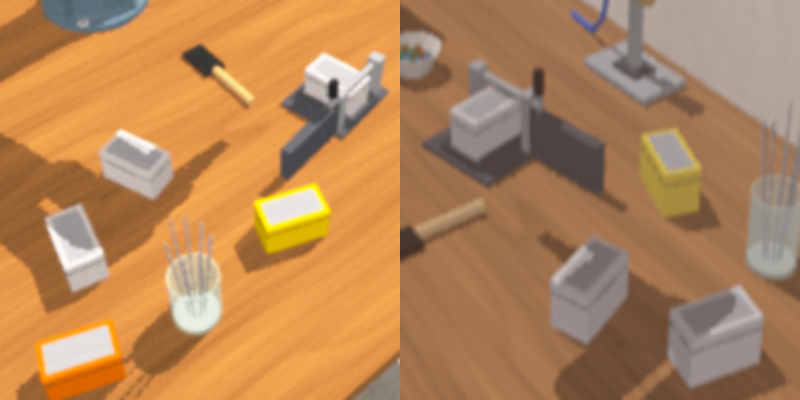

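The end picture shows the bolt over the tin's lid, tins A (left pane 137,165) and C (75,248) upright, and the jar, bowl, paddle and decoys in place. The knob reads about −78 mm where home is −77, within noise. To be sure, I'll nudge it once more from behind and read the contact.

Request:
{"method": "carry_out", "body": {"plan": [[[0.03, -0.012, 0, 0, 0, 0, 0.4], [0.06, -0.024, 0, 0, 0, 0, 0.4], [0.09, -0.036, -0.02, 0, 0, 0, 0.4], [0.12, -0.048, -0.045, 0, 0, 0, 0.4], [0.131, -0.0535, -0.06, 0, 0, 0, 0.4]]]}}

```text
time_s: 27.28
eef_pos: [0.5967, 0.1084, 0.2283]
eef_rot: [0.0, 0.995, 0.096, -0.001]
wrist_force: [-0.8, -1.0, -0.6]
opening: 0.401
grasp_force: 0.0
```

Request:
{"method": "carry_out", "body": {"plan": [[[0, 0, 0, 0, 0, 0, 0.4], [0, 0, -0.03, 0, 0, 0, 0.4], [0, 0, -0.065, 0, 0, 0, 0.4], [0, 0, -0.1, 0, 0, 0, 0.4], [0, 0, -0.132, 0, 0, 0, 0.4]]]}}

```text
time_s: 27.7
eef_pos: [0.5937, 0.1111, 0.0986]
eef_rot: [-0.0, 0.995, 0.097, 0.0]
wrist_force: [-0.3, -0.1, -0.9]
opening: 0.401
grasp_force: 0.0
```

Request:
{"method": "carry_out", "body": {"plan": [[[0, 0, 0, 0, 0, 0, 0.4], [0, 0, 0, 0, 0, 0, 0.4], [-0.0004, 0.002, 0, 0, 0, 0, 0.4], [-0.0008, 0.004, 0, 0, 0, 0, 0.4], [-0.001, 0.005, 0, 0, 0, 0, 0.4]]]}}

```text
time_s: 28.12
eef_pos: [0.5949, 0.1162, 0.1023]
eef_rot: [0.0, 0.995, 0.097, 0.002]
wrist_force: [1.2, 0.6, 0.1]
opening: 0.4
grasp_force: 0.0
```

Request:
{"method": "carry_out", "body": {"plan": [[[-0.0002, 0.001, 0, 0, 0, 0, 0.4], [-0.0004, 0.002, 0, 0, 0, 0, 0.4], [-0.0006, 0.003, 0, 0, 0, 0, 0.4], [-0.0008, 0.004, 0, 0, 0, 0, 0.4], [-0.0008, 0.004, 0, 0, 0, 0, 0.4]]]}}

```text
time_s: 28.53
eef_pos: [0.5932, 0.1184, 0.1003]
eef_rot: [0.001, 0.995, 0.097, 0.001]
wrist_force: [-0.8, -4.8, 4.1]
opening: 0.4
grasp_force: 2.8
```

Request:
{"method": "carry_out", "body": {"plan": [[[-0.0002, 0.001, 0, 0, 0, 0, 0.4], [-0.0004, 0.002, 0, 0, 0, 0, 0.4], [-0.0006, 0.003, 0, 0, 0, 0, 0.4], [-0.0006, 0.003, 0, 0, 0, 0, 0.4], [-0.0006, 0.003, 0, 0, 0, 0, 0.4]]]}}

```text
time_s: 28.95
eef_pos: [0.5932, 0.1186, 0.1003]
eef_rot: [0.003, 0.995, 0.097, 0.001]
wrist_force: [0.8, -15.6, 3.2]
opening: 0.401
grasp_force: 7.8
```

The bolt doesn't move under 15 N, so it is firmly at its stop. I'll back off, rise, check and hand in.

Request:
{"method": "carry_out", "body": {"plan": [[[0.0008, -0.004, 0, 0, 0, 0, 0.4], [0.0014, -0.007, 0, 0, 0, 0, 0.4], [0.0016, -0.008, 0, 0, 0, 0, 0.4], [0.0016, -0.008, 0.005, 0, 0, 0, 0.4], [0.0016, -0.008, 0.02, 0, 0, 0, 0.4]]]}}

```text
time_s: 29.37
eef_pos: [0.5913, 0.1151, 0.1172]
eef_rot: [-0.0, 0.995, 0.097, -0.003]
wrist_force: [-0.6, -0.2, -0.1]
opening: 0.4
grasp_force: 0.0
```

Request:
{"method": "carry_out", "body": {"plan": [[[0, 0, 0.03, 0, 0, 0, 0.4], [0, 0, 0.06, 0, 0, 0, 0.4], [0, 0, 0.09, 0, 0, 0, 0.4], [-0.03, 0, 0.12, 0, 0, 0, 0.4], [-0.06, 0.01, 0.14, 0, 0, 0, 0.4]]]}}

```text
time_s: 29.78
eef_pos: [0.5342, 0.1241, 0.2621]
eef_rot: [0.0, 0.995, 0.097, 0.002]
wrist_force: [0.2, 0.7, 1.1]
opening: 0.398
grasp_force: 0.0
```

Request:
{"method": "carry_out", "body": {"plan": [[[-0.03, 0.02, 0.02, 0, 0, 0, 0.4], [-0.05, 0.03, 0.03, 0, 0, 0, 0.4], [-0.07, 0.04, 0.03, 0, 0, 0, 0.4], [-0.07, 0.04, 0.03, 0, 0, 0, 0.4], [-0.07, 0.04, 0.03, 0, 0, 0, 0.4]]]}}

```text
time_s: 30.2
eef_pos: [0.4626, 0.1657, 0.29]
eef_rot: [-0.0, 0.995, 0.098, 0.001]
wrist_force: [0.1, -0.5, -0.3]
opening: 0.403
grasp_force: 0.0
```

```bash
python3 - <<'E'
from h import *
from bench import hand_in
th=.195;X=np.array([np.cos(th),np.sin(th)]);Y=np.array([-X[1],X[0]]);O=np.array([.5413,.1768])
ok=0
for n in("scene","side"):
    W=pts(camera(n));R=np.stack([(W[...,:2]-O)@X,(W[...,:2]-O)@Y,W[...,2]],-1)*1000
    k=R[(R[...,2]>122)&(R[...,2]<129)&(abs(R[...,0]-38)<20)&(R[...,1]<-40)&(R[...,1]>-225)].mean(0);print(n,k); ok+=abs(k[1]+78)<5
print(get_obs()["wrist_force"])
if ok==2: print(hand_in())
E
```

```text
scene [ 38.5746815  -76.60063119 125.92737101]
side [ 39.08030877 -79.3865744  125.68564308]
[-1.59141608  1.07542721 -0.22492598]
the job is handed in; nothing more can be done
None
```

The job is handed in: the heavy tin (tin B, about 560 g) sits level in the bay with the bolt at its stop over the lid and the two light tins upright, but my first lowering pressed the tin on the bay's lip (wrist force about 82 N) before I re-centred it and set it down gently.

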